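Screw the press down on the adapter ring

TASK

One of the two small T-handle presses has a black adapter ring under its foot, the other a clear dish. Turn the T-handle of the press with the ring clockwise, seen from above, all the way to its stop (about half a turn), so that the foot presses on the ring, then let go. Leave the other press's handle as it is.

Things in the scene. Friction and masses are not known exactly. Their poses are not given: they have to be found in the camera images.
- press_a_handle (a joint): T-handle of the ring's press: angle turned in rad, growing clockwise seen from above. Stops at 0 and 3.3, starts at 0 to 0.5. Turning takes about 0.12 N m (3 N at a bar end); it stays where it is left. The handle keeps its height; its screw lowers the foot 12 mm over the whole turn. The bar may be pushed by its ends or gripped.
- press_a_hub (a point): Point on the upright spindle axis of the ring's press at the centre of its level T-bar, 140 mm above the table. Bar: round steel, 9 mm thick; the hub it passes through is 20 mm thick and ends 8 mm above the bar's centre line. Below lie the blue crosshead (26 x 126 mm, top at 95 mm) and its nuts and brass bush (to 102 mm), so 33 mm are free under the bar.
- press_a_redball (a point): Centre of the 18 mm red ball at one end of that T-bar, 55 mm from the spindle axis; a black ball is at the other end. Each press is fixed to the table on a white base plate 100 x 130 x 12 mm with two steel columns.
- press_a_foot: round brass pressing foot of the ring's press, 36 mm across, 8 mm thick, sprung (gives up to 5 mm); origin at the centre of its underside, 23 mm above the base plate when the handle is at 0
- adapter_ring: loose black adapter ring, 39 mm across and 14 mm high, lying on the base plate under the foot of its press; origin at the centre of its underside
- press_b_hub (a point): the same point as press_a_hub on the other press, which is of the same make and holds a loose clear dish of 60 mm across and 13 mm high; this press is to be left alone
- press_b_redball (a point): centre of the red ball on the other press's T-bar
Things that resemble listed ones, but are neither listed nor needed, are in the scene too. Leave any green look-alike of the part that bears press_a_handle alone.

How it is judged:
By the outcome, as a careful person would: the job done as asked, in the order asked, and still so for the second after the job is handed in, with the robot touching nothing.
It also fails if it takes over 38 s, if anything falls off the work surface, if the arm or the gripper's body presses on something with over 40 N, if the wrist force passes 120 N, or if a joint passes its speed limit or range.

ROBOT

A 6-joint arm with a two-finger parallel gripper is mounted at the origin on a cart in front of the work surface, level with it; the furniture and walls round the work are solid. World frame = base frame: x ahead of the robot, y to its left, z up, the work surface at z = 0. Lengths are in m, angles in rad, forces in N, time in s.
With the tool pointing down it reaches from about 0.35 to 0.875 m from the base axis. Payload 15.5 kg.
Tool frame: the origin (TCP) lies on the centre line of the jaws, within the pads' length; the fingertips stand 8 mm ahead of it and the grasp point (between the pads) lies 11 mm behind it (r.tip_extent is the distance from the TCP to the fingertips, in m); z points along the fingers, y is the line along which they close (so a half turn about z gives the same grasp; the last joint's range is limited). The gripper opens to 85 mm and grips with 20 to 120 N. Pads are 22 mm wide; open, the fingers measure 114 mm over their backs; the gripper's body (76 mm by 85 mm) begins 54 mm behind the grasp point. The pads swing forward as they close: fully open they stand 13 mm farther back than shut.
Start: joints at [-1.315, 0.494, 1.345, -0, 1.302, -0.096], TCP at [0.215, -0.587, 0.239] pointing down, gripper open.
Joint ranges: [-2.91, 2.91], [-0.82, 2.16], [0.22, 2.67], [-1.22, 4.37], [0.12, 2.79], [-3.08, 3.08]. Speed limits (rad/s): [1.89, 1.89, 2.57, 3.01, 3.01, 3.01].

INTERFACE

Orientations are given as a rotation vector (axis times angle).
In Python, from bench import r gives the robot as it stands.
- The arm moves only by the shell command python3 -m crank 'ROWS'. ROWS is JSON, a list that holds one entry, the list of rows, each a list of 7 numbers: the shift along the tool's x, y, z in mm, then the turn, a rotation vector about the tool's x, y, z in degrees, then the closure, from -1 (fully open) to 1 (shut). A call has 1 to 20 rows; each row shifts and turns the commanded pose from where the row before left it, along the tool's axes as they then stand; what a row does not reach is not made up. A row lasts 1/10 s, in which the tool goes at most 50 mm and 8.59 degrees, less where a joint would pass 70% of its speed; a pose out of reach is approached as far as the arm can. A call with a gripper value outside its range is refused whole. The fingers move at their own pace and stop on an object; the grip force is fixed at half the most. Time passes only in rows, so rows that do not move let the fingers close. It gives the time, the measured TCP pose, the force, the opening and the grip force at its end, in the units of the state.
- r.read_state(): the state, without advancing time (a new reading comes with each control period).
- r.camera(name): name is "side" or "top"; returns a dict with "color" (400x640x3 uint8, red, green, blue), "mtx" (3x3 intrinsics, pixels), "cam_to_world" (4x4, takes a point from camera to world coordinates). Camera axes: x right, y up, looking along -z (the intrinsics and any distortion apply to the point x, -y, -z); pixel columns grow to the right and rows downward; lengths in m; the calibration is good to about 2 mm. A picture is of the moment at which its call begins. There is no depth.
- r.sign_off(): hands the job in; it is judged then, once.
Trained networks look in the newest picture that a camera, given by its name, has taken for a name from the list of things; names that differ only in an ending like _2 or _b are one class to them, and where a whole thing is asked for, a point or a joint stands for the part that bears it (a point fixed in the world has none). Each returns a list of dicts, best first, with "conf" (0 to 1); they miss things now and then, are a little off and sometimes report something else, mostly with a low value. They report only what shows in the picture. A call takes as long as a camera call. They do not tell look-alikes from the thing itself.
- r.regions_of(thing, camera): "pixels" (400x640 bool, what is visible of it) and "extent" ([left, top, right, bottom] in pixels, round what is visible of it).
- r.spot_point(thing, camera): "position" ([column, row] in pixels: a listed point, or the origin of a listed thing).
The state is a dict: "clock": time; "joint_pos": joint angles; "qvel": joint speeds; "joint_efforts": joint torques, N m; "eef_pos": TCP position; "eef_rot": TCP orientation; "contact_force": force on the tool from outside, world axes, zero at the start; "torque": the same for the moment, N m; "grip_width": finger opening in m; "gripper_force": force on a finger pad.
Only numpy, scipy, OpenCV 4.12 (cv2) and the standard library are available. Lean on these libraries where they do the work, as an engineer would, in place of code of your own. Each camera call takes 0.05 s, during which the arm holds its last target. There are 200 camera calls.

## Working session

There is one attempt and no reset: what is moved stays moved. The work goes in short steps, Python scripts to look and compute and a shell command to move; the robot and the scene stay as the last step left them, time stands still between calls to the robot, and variables do not carry over. Pictures are saved under pics/ and viewed, at most 10 in all, crops included, and the job is handed in when it is done.

```bash
mkdir -p pics; cat > h.py <<'E'
from bench import r
import numpy as np, cv2
def ray(c,px):
    p=cv2.undistortPoints(np.array([[px]],float),c['mtx'],None)[0,0]
    M=np.array(c['cam_to_world']); d=M[:3,:3]@np.array([p[0],-p[1],-1]); return M[:3,3],d
def onz(c,px,z):
    o,d=ray(c,px); return o+d*(z-o[2])/d[2]
E
python3 - <<'E'
from h import *
for n in ['top','side']:
    c=r.camera(n); cv2.imwrite(f'pics/{n}0.png',c['color'][:,:,::-1])
    print(n,c.keys(),np.round(c['cam_to_world'],2).tolist())
    for t,z in [('press_a_hub',.14),('press_a_redball',.14),('adapter_ring',.012),('press_a_foot',.035)]:
        for d in r.spot_point(t,n): print(t,round(d['conf'],2),np.round(d['position']),np.round(onz(c,d['position'],z),3))
print(r.read_state())
E
```

```text
top dict_keys(['color', 'mtx', 'cam_to_world']) [[-0.03, 0.98, -0.17, 0.28], [-1.0, -0.03, 0.0, -0.17], [-0.0, 0.17, 0.98, 1.57], [0.0, 0.0, 0.0, 1.0]]
press_a_hub 0.53 [447. 214.] [ 0.454 -0.644  0.14 ]
press_a_hub 0.52 [318. 215.] [ 0.462 -0.158  0.14 ]
press_a_redball 0.59 [305. 213.] [ 0.469 -0.112  0.14 ]
press_a_redball 0.47 [434. 208.] [ 0.475 -0.595  0.14 ]
side dict_keys(['color', 'mtx', 'cam_to_world']) [[-0.97, 0.07, -0.24, 0.24], [-0.25, -0.37, 0.89, 0.83], [-0.02, 0.93, 0.38, 0.52], [0.0, 0.0, 0.0, 1.0]]
press_a_hub 0.44 [328. 186.] [ 0.469 -0.167  0.14 ]
press_a_hub 0.44 [358. 146.] [ 0.453 -0.645  0.14 ]
press_a_redball 0.68 [321. 196.] [ 0.472 -0.089  0.14 ]
press_a_redball 0.41 [353. 152.] [ 0.46 -0.56  0.14]
press_a_redball 0.2 [329. 184.] [ 0.472 -0.185  0.14 ]
adapter_ring 0.6 [329. 228.] [ 0.464 -0.15   0.012]
press_a_foot 0.61 [355. 170.] [ 0.465 -0.658  0.035]
press_a_foot 0.41 [330. 220.] [ 0.464 -0.158  0.035]
{'clock': 0.5, 'joint_pos': array([-1.31550899e+00,  4.93622577e-01,  1.34550555e+00,  5.06495475e-06,
        1.30249530e+00, -9.54783238e-02]), 'qvel': array([ 0.00128932, -0.0013831 ,  0.00057883, -0.00010905,  0.00164696,
        0.00180026]), 'joint_efforts': array([ 1.16448133e-03, -8.81436753e+01, -3.84032536e+01, -1.25156985e-04,
        1.96641828e-03,  2.27266474e-05]), 'eef_pos': array([ 0.21477772, -0.58693696,  0.23926104]), 'eef_rot': array([-3.09336981e+00, -5.48153637e-01, -3.78855999e-06]), 'contact_force': array([ 0.04498838,  0.63421765, -0.05473893]), 'torque': array([ 0.0506217 ,  0.04391912, -0.00155285]), 'gripper_force': 0.0, 'grip_width': 0.08531009547862363}
```

View pics/top0.png

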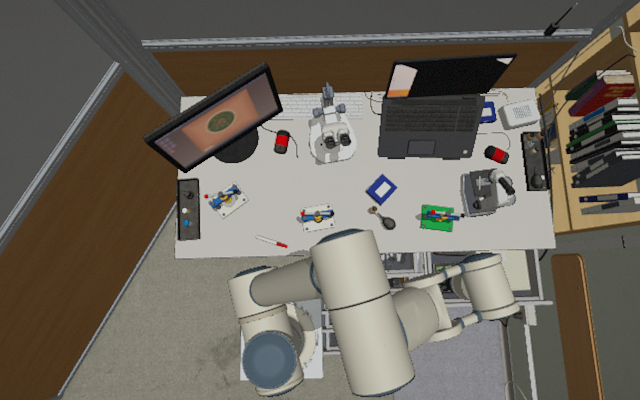

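View pics/side0.png

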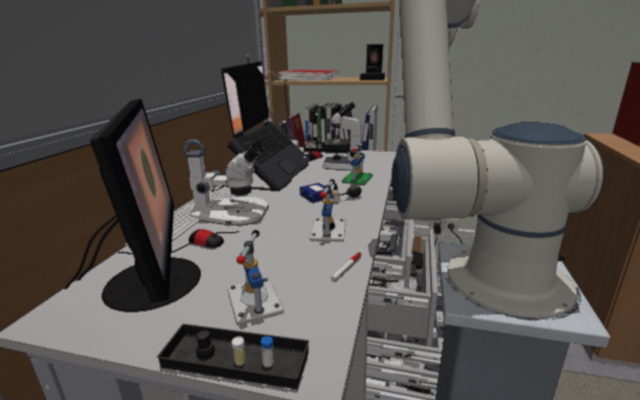

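The scene shows three presses: a green look-alike (top 438,217) and two on white plates (top 318,216 and 226,198; side 328,200 and 255,275). Next I'll enlarge the white ones to see which holds the ring.

```bash
python3 - <<'E'
import cv2,numpy as np
a=cv2.imread('pics/side0.png');b=cv2.imread('pics/top0.png')
f=lambda i,x,y,w,h:cv2.resize(i[y:y+h,x:x+w],(400,300),interpolation=cv2.INTER_CUBIC)
cv2.imwrite('pics/c1.png',np.vstack([np.hstack([f(a,290,170,80,80)[:, :],f(a,215,222,120,100)]),np.hstack([f(b,290,190,60,45),f(b,196,175,60,45)])]))
E
```

```text
(no output)
```

View pics/c1.png

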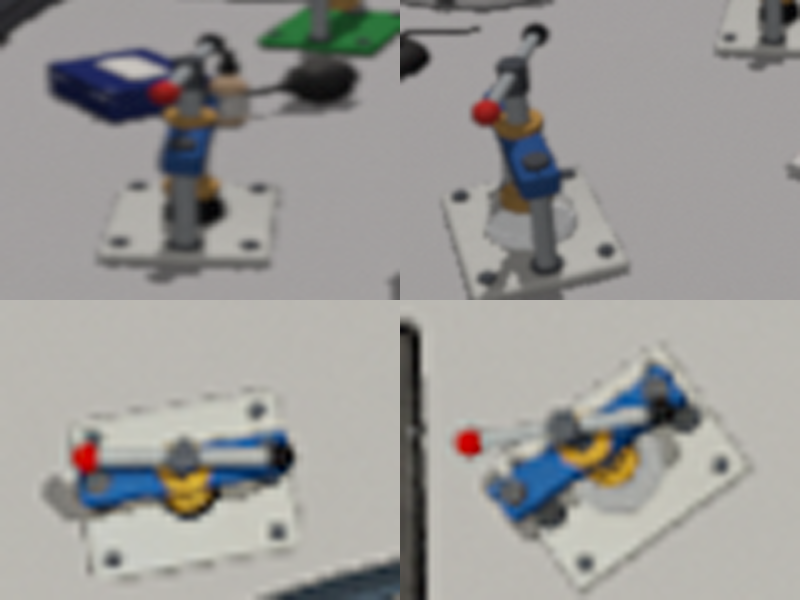

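The middle press (top 318,214) holds the black ring and is press A; the left one holds the clear dish. In press A's top view the red ball is at (303,213.5), the hub at (317.5,213.7) and the black ball at (332,213.4).

```bash
python3 - <<'E'
from h import *
T=r.camera('top');S=r.camera('side')
def tri(a,b):
    A=np.zeros((3,3));v=np.zeros(3)
    for o,d in (ray(T,a),ray(S,b)):
        d=d/np.linalg.norm(d);P=np.eye(3)-np.outer(d,d);A+=P;v+=P@o
    return np.linalg.solve(A,v)
for n,a,b in [('hub',(317.5,213.7),(328,189)),('red',(303,213.5),(323,194.8)),('blk',(332.3,213.4),(332,182))]:
    print(n,onz(T,a,.14).round(4),onz(S,b,.14).round(4),tri(a,b).round(4))
# precise ball centroids by colour in top
hsv=cv2.cvtColor(T['color'],cv2.COLOR_RGB2HSV)
for n,I,x0,y0,x1,y1,C in [('top',T['color'],296,206,312,222,T),('side',S['color'],316,188,330,202,S)]:
    p=I[y0:y1,x0:x1].astype(int);w=np.clip(p[...,0]-1.3*np.maximum(p[...,1],p[...,2])-10,0,None)
    yy,xx=np.mgrid[y0:y1,x0:x1];c=((w*xx).sum()/w.sum(),(w*yy).sum()/w.sum());print(n,np.round(c,2),onz(C,c,.14).round(4))
E
```

```text
hub [ 0.4665 -0.1576  0.14  ] [ 0.4649 -0.1447  0.14  ] [ 0.4675 -0.1575  0.135 ]
red [ 0.4687 -0.1031  0.14  ] [ 0.4684 -0.0979  0.14  ] [ 0.4693 -0.1029  0.138 ]
blk [ 0.4661 -0.2133  0.14  ] [ 0.4663 -0.2052  0.14  ] [ 0.4673 -0.2133  0.137 ]
top [302.4  213.21] [ 0.4698 -0.1008  0.14  ]
side [322.53 194.07] [ 0.471 -0.103  0.14 ]
```

```bash
python3 -m crank '[[[33,-28.7,0,0,0,0,0.3],[33,-28.7,0,0,0,0,0.3],[33,-28.7,0,0,0,0,0.3],[33,-28.7,0,0,0,0,0.3],[33,-28.7,0,0,0,0,0.3],[33,-28.7,0,0,0,0,0.3],[33,-28.7,0,0,0,0,0.3],[33,-28.7,0,0,0,0,0.3],[33,-28.7,0,0,0,0,0.3],[33,-28.7,0,0,0,0,0.3],[33,-28.7,0,0,0,0,0.3],[33,-28.7,0,0,0,0,0.3],[0,0,0,0,0,-8.5,0.3],[0,0,0,0,0,-8.5,0.3],[0,0,0,0,0,-8.5,0.3],[0,0,0,0,0,-8.5,0.3],[0,0,0,0,0,-8.5,0.3],[0,0,0,0,0,-8.5,0.3],[0,0,0,0,0,-8.5,0.3],[0,0,0,0,0,-8.5,0.3]]]'
cat >> h.py <<'E'
from scipy.spatial.transform import Rotation as R
def st():
    s=r.read_state();m=R.from_rotvec(s['eef_rot']).as_matrix()
    print('t',round(s['clock'],2),'pos',s['eef_pos'].round(4),'yaw',round(np.degrees(np.arctan2(m[1,0],m[0,0])),1),'q',s['joint_pos'].round(2),'F',s['contact_force'].round(1),'T',s['torque'].round(2),'w',round(s['grip_width'],4),round(float(s['gripper_force']),1))
    return s,m
E
python3 - <<'E'
from h import *
s,m=st(); print('tool-frame shift to target mm',(m.T@(np.array([.468,-.128,.129])-s['eef_pos'])*1000).round(1))
c=r.camera('side');cv2.imwrite('pics/s1.png',cv2.resize(c['color'][110:270,220:420,::-1],(800,600)[:2]))
E
```

```text
clock: 2.6
eef_pos: [0.4684, -0.1274, 0.2394]
eef_rot: [2.251, 2.191, 0.0]
contact_force: [0.4, 0.2, -0.1]
grip_width: 0.0297
gripper_force: 0.0
t 2.6 pos [ 0.4684 -0.1274  0.2394] yaw 88.4 q [-0.39  0.3   1.68  0.    1.16 -0.36] F [ 0.4  0.2 -0.1] T [-0.01  0.04 -0.02] w 0.0297 0.0
tool-frame shift to target mm [ -0.6  -0.4 110.4]
```

View pics/s1.png

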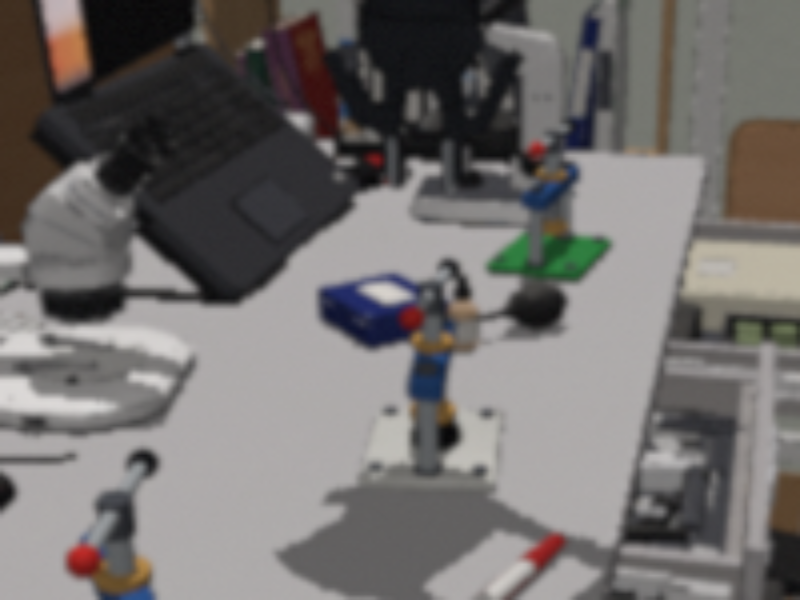

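The fingers (crop 395,165 and 450,165) sit either side of the bar line (red ball 411,318; hub 430,300), so the tool is lined up. Descending.

```bash
python3 -m crank '[[[0,0,25,0,0,0,0.3],[0,0,25,0,0,0,0.3],[0,0,20,0,0,0,0.3],[0,0,15,0,0,0,0.3],[0,0,15,0,0,0,0.3],[0,0,10,0,0,0,0.3],[0,0,0,0,0,0,0.62],[0,0,0,0,0,0,0.62],[0,0,0,0,0,0,0.62],[0,0,0,0,0,0,0.62]]]'
python3 - <<'E'
from h import *
s,m=st()
c=r.camera('side');cv2.imwrite('pics/s2.png',cv2.resize(c['color'][150:240,270:390,::-1],(800,600)))
E
```

```text
clock: 3.65
eef_pos: [0.4687, -0.1276, 0.1299]
eef_rot: [2.258, 2.183, 0.001]
contact_force: [0.3, 1.1, 0.4]
grip_width: 0.0162
gripper_force: 0.0
t 3.65 pos [ 0.4687 -0.1276  0.1299] yaw 88.1 q [-0.39  0.45  1.81  0.    0.88 -0.36] F [0.3 1.1 0.4] T [-0.06  0.    0.  ] w 0.0162 0.0
```

View pics/s2.png

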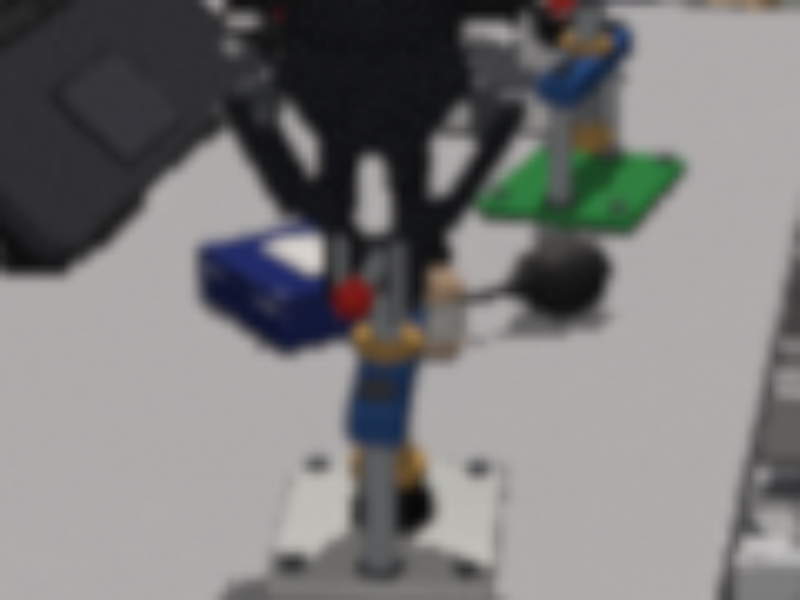

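```bash
python3 -m crank '[[[0,0,0,0,0,0,0.7],[0,0,0,0,0,0,0.7],[-0.29,4.1,0,0,0,8,0.7],[-0.29,4.1,0,0,0,8,0.7],[-0.29,4.1,0,0,0,8,0.7],[-0.29,4.1,0,0,0,8,0.7],[-0.29,4.1,0,0,0,8,0.7],[-0.29,4.1,0,0,0,8,0.7]]]'
python3 - <<'E'
from h import *
s,m=st()
c=r.camera('side');cv2.imwrite('pics/s3.png',cv2.resize(c['color'][150:240,270:390,::-1],(800,600)))
print('hub implied',(s['eef_pos']-.0295*m[:,0]).round(4))
E
```

```text
clock: 4.5
eef_pos: [0.489, -0.1372, 0.129]
eef_rot: [-2.952, -1.068, 0.002]
contact_force: [-0.7, 5.6, -0.6]
grip_width: 0.0129
gripper_force: 2.5
t 4.5 pos [ 0.489  -0.1372  0.129 ] yaw 39.8 q [-0.39  0.48  1.76  0.    0.91  0.48] F [-0.7  5.6 -0.6] T [0.93 0.22 0.05] w 0.0129 2.5
hub implied [ 0.4664 -0.1561  0.129 ]
```

View pics/s3.png

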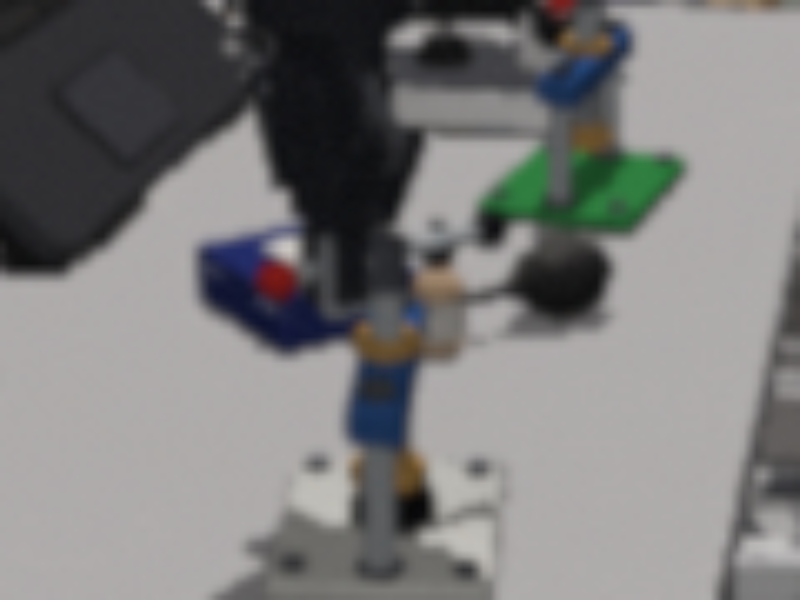

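The handle follows: the red ball has swung to (275,280) and the black ball to (490,225), at about 5 N. Continuing round.

```bash
python3 -m crank '[[[-0.29,4.1,0,0,0,8,0.7],[-0.29,4.1,0,0,0,8,0.7],[-0.29,4.1,0,0,0,8,0.7],[-0.29,4.1,0,0,0,8,0.7],[-0.29,4.1,0,0,0,8,0.7],[-0.29,4.1,0,0,0,8,0.7],[-0.29,4.1,0,0,0,8,0.7],[-0.29,4.1,0,0,0,8,0.7],[-0.29,4.1,0,0,0,8,0.7],[-0.29,4.1,0,0,0,8,0.7]]]'
python3 - <<'E'
from h import *
s,m=st()
print('hub implied',(s['eef_pos']-.0295*m[:,0]).round(4))
E
```

```text
clock: 5.55
eef_pos: [0.4891, -0.1749, 0.129]
eef_rot: [-2.95, 1.077, 0.003]
contact_force: [0.6, 9.4, -0.6]
grip_width: 0.0128
gripper_force: 3.7
t 5.55 pos [ 0.4891 -0.1749  0.129 ] yaw -40.1 q [-0.46  0.49  1.73  0.    0.92  1.81] F [ 0.6  9.4 -0.6] T [ 1.44 -0.1  -0.01] w 0.0128 3.7
hub implied [ 0.4665 -0.1558  0.1291]
```

```bash
python3 -m crank '[[[-0.29,4.1,0,0,0,8,0.7],[-0.29,4.1,0,0,0,8,0.7],[-0.29,4.1,0,0,0,8,0.7],[-0.04,1.54,0,0,0,3,0.7],[-0.04,1.54,0,0,0,3,0.7]]]'; python3 -m crank '[[[-0.04,1.54,0,0,0,3,0.7],[-0.04,1.54,0,0,0,3,0.7]]]';  python3 -m crank '[[[-0.04,1.54,0,0,0,3,0.7],[-0.04,1.54,0,0,0,3,0.7]]]'
python3 - <<'E'
from h import *
s,m=st()
E
```

```text
clock: 6.05
eef_pos: [0.4775, -0.1841, 0.1293]
eef_rot: [-2.574, 1.8, 0.0]
contact_force: [5.4, 5.0, -0.3]
grip_width: 0.013
gripper_force: 2.8
clock: 6.25
eef_pos: [0.4747, -0.1851, 0.1293]
eef_rot: [-2.477, 1.931, -0.0]
contact_force: [4.6, 5.3, -0.9]
grip_width: 0.0125
gripper_force: 2.7
clock: 6.45
eef_pos: [0.4718, -0.1857, 0.1294]
eef_rot: [-2.372, 2.058, -0.001]
contact_force: [5.1, 6.0, -1.4]
grip_width: 0.0127
gripper_force: 2.6
t 6.45 pos [ 0.4718 -0.1857  0.1294] yaw -81.9 q [-0.49  0.48  1.76  0.    0.9   2.51] F [ 5.1  6.  -1.4] T [ 0.77 -0.73 -0.02] w 0.0127 2.6
```

```bash
python3 -m crank '[[[-0.04,1.54,0,0,0,3,0.7],[-0.02,1.0,0,0,0,2,0.7]]]'|grep force; python3 -m crank '[[[-0.02,1.0,0,0,0,2,0.7],[-0.02,1.0,0,0,0,2,0.7]]]'|grep force;  python3 -m crank '[[[-0.02,1.0,0,0,0,2,0.7],[-0.02,1,0,0,0,2,0.7]]]'|grep force
python3 - <<'E'
from h import *
s,m=st()
E
```

```text
contact_force: [5.3, 3.8, -0.5]
gripper_force: 2.5
contact_force: [12.6, 9.2, -3.5]
gripper_force: 6.2
contact_force: [25.5, 15.4, -8.9]
gripper_force: 13.0
t 7.05 pos [ 0.4675 -0.1859  0.1297] yaw -94.9 q [-0.5   0.47  1.77  0.    0.89  2.73] F [25.5 15.4 -8.9] T [ 2.48 -3.97  0.33] w 0.0131 13.0
```

```bash
python3 -m crank '[[[0,0.7,0,0,0,0,0.7],[0,0,0,0,0,0,0.7],[0,0,0,0,0,0,0.7]]]'|grep force
python3 - <<'E'
from h import *
s,m=st()
E
```

```text
contact_force: [25.9, 13.5, -10.0]
gripper_force: 12.7
t 7.35 pos [ 0.4675 -0.1859  0.1297] yaw -94.8 q [-0.5   0.47  1.77  0.    0.89  2.72] F [ 25.9  13.5 -10. ] T [ 2.25 -3.97  0.29] w 0.0128 12.7
```

```bash
python3 -m crank '[[[0,1,0,0,0,0,0.7],[0,1,0,0,0,0,0.7],[0,0,0,0,0,0,0.7]]]'|grep force
python3 - <<'E'
from h import *
s,m=st()
c=r.camera('side');cv2.imwrite('pics/s4.png',cv2.resize(c['color'][150:240,270:390,::-1],(800,600)))
E
```

```text
contact_force: [37.4, 17.5, -17.7]
gripper_force: 18.5
t 7.65 pos [ 0.4672 -0.1859  0.1299] yaw -94.8 q [-0.5   0.47  1.78  0.01  0.89  2.72] F [ 37.4  17.5 -17.7] T [ 2.76 -5.73  0.37] w 0.0128 18.5
```

View pics/s4.png

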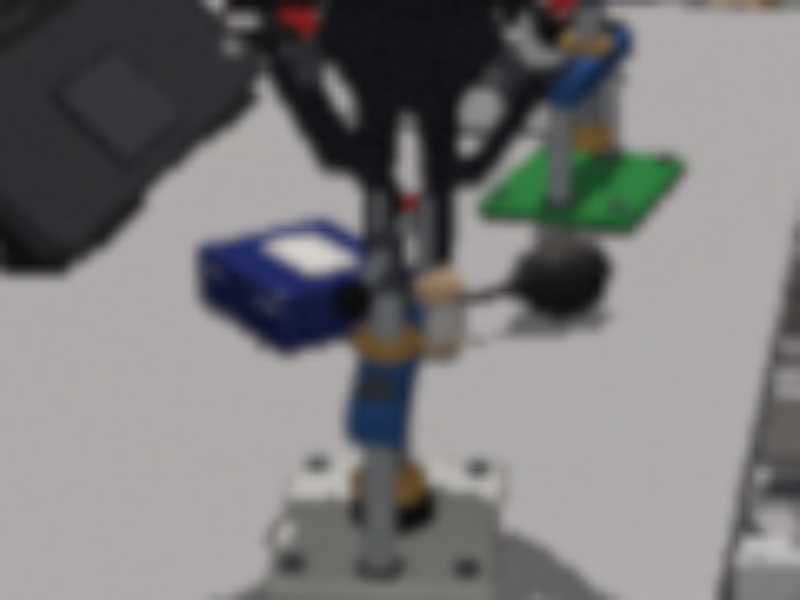

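The black ball is now at (350,298), where the red one started, and the foot sits on the ring (400,495). The force climbs without motion, so this is the stop. I'll unload, open and rise.

```bash
python3 -m crank '[[[0,-2,0,0,0,0,0.7],[0,-2,0,0,0,0,0.7],[0,0,0,0,0,0,0.45],[0,0,0,0,0,0,0.3],[0,0,0,0,0,0,0.3],[0,0,0,0,0,0,0.3],[0,0,-10,0,0,0,0.3],[0,0,-20,0,0,0,0.3],[0,0,-30,0,0,0,0.3],[0,0,-40,0,0,0,0.3],[0,0,-40,0,0,0,0.3],[0,0,-20,0,0,0,0.3],[0,0,0,0,0,0,0.3]]]'
python3 - <<'E'
from h import *
s,m=st()
c=r.camera('side');cv2.imwrite('pics/s5.png',cv2.resize(c['color'][150:240,270:390,::-1],(800,600)))
E
```

```text
clock: 9.0
eef_pos: [0.4672, -0.1869, 0.293]
eef_rot: [-2.123, 2.313, -0.009]
contact_force: [1.4, -0.9, -0.6]
grip_width: 0.0295
gripper_force: 0.0
t 9.0 pos [ 0.4672 -0.1869  0.293 ] yaw -94.9 q [-0.5   0.27  1.56 -0.    1.31  2.73] F [ 1.4 -0.9 -0.6] T [0.04 0.   0.01] w 0.0295 0.0
```

View pics/s5.png

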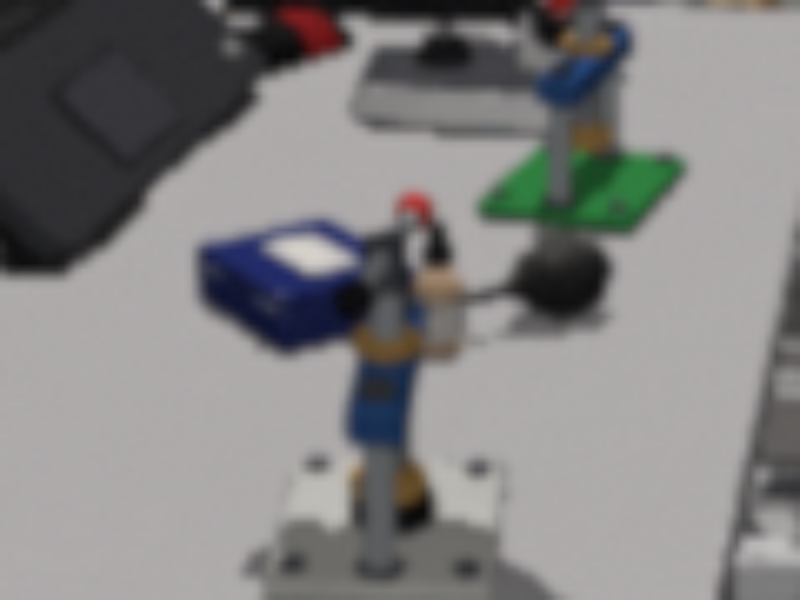

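The handle stayed at its stop (black ball at 350,298, red at 413,207), the foot is on the ring, and the gripper is clear.

```bash
python3 -c "
from bench import r
print(r.sign_off())"
```

```text
the job is handed in; nothing more can be done
None
```

I turned the T-handle of the ring's press clockwise to its stop: the force on it climbed to about 40 N while it no longer moved. The last picture shows the foot on the ring, the handle released and the gripper clear. I left the other press and the green look-alike alone and handed the job in at about 9 s; no verdict was shown.

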